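# Find the unbalanced sprinkler arm on a knife edge

### The arm

A 7-joint arm with a two-finger parallel gripper is mounted at the origin on the work surface; the furniture and walls round the work are solid. World frame = base frame: x ahead of the robot, y to its left, z up, the work surface at z = 0. Lengths are in m, angles in degrees, forces in N, time in s.
With the tool pointing down it reaches from about 0.425 to 0.875 m from the base axis. Payload 4.7 kg.
Tool frame: the origin (TCP) lies at the very end of the fingers, on their centre line; the grasp point (between the pads) lies 19 mm behind it; z points along the fingers, y is the line along which they close (so a half turn about z gives the same grasp; the last joint's range is limited). The gripper opens to 87 mm and grips with 3 to 60 N. Pads are 19 mm wide; open, the fingers measure 117 mm over their backs; the gripper's body (75 mm by 190 mm) begins 51 mm behind the grasp point.
Start: joints at [76.954, 18.392, -4.016, 83.108, 1.295, 78.541, -3.26], TCP at [0.156, -0.631, 0.223] pointing down, gripper open.
Joint ranges: [-163.93, 163.93], [-17.29, 119.83], [-79.2, 71.16], [3.27, 140.29], [-89.18, 269.18], [5.43, 117.66], [-154.24, 154.24]. Speed limits (degrees/s): [147.25, 147.25, 180, 180, 180, 180, 180].

### API

Orientations are given as [roll, pitch, yaw] about the fixed x, y, z axes, in that order (R = Rz(yaw) Ry(pitch) Rx(roll)).
In Python, from cell import get_obs, read_camera, sign_off, silhouettes gives the robot as it stands.
- The arm moves only by the tool play_rows, never from a script. Its argument "steps" is a list that holds one entry, the list of rows, each a list of 7 numbers: the shift along the tool's x, y, z in m, then the turn, a rotation vector about the tool's x, y, z in rad, then the finger opening in m, from 0 to 0.087. A call has 1 to 12 rows; each row shifts and turns the commanded pose from where the row before left it, along the tool's axes as they then stand; what a row does not reach is not made up. A row lasts 1/10 s, in which the tool goes at most 50 mm and 8.59 degrees, less where a joint would pass 70% of its speed; a pose out of reach is approached as far as the arm can. A call is refused whole if a number of a shift passes 0.05 or a number of a turn 0.15, either way. A call with a gripper value outside its range is refused whole. The fingers move at their own pace and stop on an object; "force" is the grip in N (left out, the last holds). Time passes only in rows, so rows that do not move let the fingers close. It gives the time, the measured TCP pose, the force, the opening and the grip force at its end, in the units of the state.
- get_obs(): the state, without advancing time (a new reading comes with each control period).
- read_camera(name): name is "scene" or "top" or "wrist"; returns a dict with "frame" (384x512x3 uint8, red, green, blue), "intrinsics" (3x3 intrinsics, pixels), "view" (4x4, takes a point from world to camera coordinates). Camera axes: x right, y up, looking along -z (the intrinsics and any distortion apply to the point x, -y, -z); pixel columns grow to the right and rows downward; lengths in m; the calibration is good to about 2 mm. A picture is of the moment at which its call begins. There is no depth.
- sign_off(): hands the job in; it is judged then, once.
Trained networks look in the newest picture that a camera, given by its name, has taken for a name from the list of things; names that differ only in an ending like _2 or _b are one class to them, and where a whole thing is asked for, a point or a joint stands for the part that bears it (a point fixed in the world has none). Each returns a list of dicts, best first, with "p" (0 to 1); they miss things now and then, are a little off and sometimes report something else, mostly with a low value. They report only what shows in the picture. A call takes as long as a camera call. They do not tell look-alikes from the thing itself.
- silhouettes(camera, name): "pixels" (384x512 bool, what is visible of it) and "extent" ([left, top, right, bottom] in pixels, round what is visible of it).
The state is a dict: "time_s": time; "qpos": joint angles; "joint_velocities": joint speeds; "effort": joint torques, N m; "tool_pos": TCP position; "tool_rot": TCP orientation; "force": force on the tool from outside, world axes, zero at the start; "wrist_torque": the same for the moment, N m; "grip_width": finger opening in m; "grasp_force": force on a finger pad.
Only numpy, scipy, OpenCV 4.12 (cv2) and the standard library are available. Lean on these libraries where they do the work, as an engineer would, in place of code of your own. Each camera call takes 0.05 s, during which the arm holds its last target. There are 200 camera calls.

### The job

One of the two look-alike sprinkler arms is secretly heavy at one end. Find out which by laying them, notch down, across the knife edge of the balancing stand and letting go: the heavy-ended one tips. Set the heavy-ended arm fully home in the shaped recess of the wooden filing jig, the right way round, ready for trimming, and leave the good arm resting level by itself on the knife edge. Do not disturb the pot stack, the watering rose or the tape roll.

Things in the scene. Friction and masses are not known exactly. Their poses are not given: they have to be found in the camera images.
- sprinkler_arm_a_grip (a point): one of two look-alike black plastic sprinkler arms, 150 mm long (its x), 44 mm high, 0.15 to 0.31 kg; z up when upright. This point: middle of its raised grip block (30 mm wide along y, 50 mm along x, 30 mm high) half-way along the arm, 29 mm above the arm's underside, 15 mm below its top. Grip it here across the 30 mm width
- sprinkler_arm_a_notch (a point): root of the V notch across the underside (along y) of the grip block of the same arm, 26 mm above the arm's underside, in the middle of its length. The V opens downward; its mouth is 14 mm wide (along x) and 14 mm above the underside
- sprinkler_arm_a_paddle (a point): middle of the top of the broad paddle end of the same arm, 50 mm from its middle along its x: 52 mm wide, 50 mm long, only 12 mm high. The slim tail at the other end (-x) is 28 mm wide, 50 mm long, 22 mm high
- sprinkler_arm_b_grip (a point): the other of two look-alike black plastic sprinkler arms, 150 mm long (its x), 44 mm high, 0.15 to 0.31 kg; z up when upright. This point: middle of its raised grip block (30 mm wide along y, 50 mm along x, 30 mm high) half-way along the arm, 29 mm above the arm's underside, 15 mm below its top. Grip it here across the 30 mm width
- sprinkler_arm_b_notch (a point): root of the V notch across the underside (along y) of the grip block of the same arm, 26 mm above the arm's underside, in the middle of its length. The V opens downward; its mouth is 14 mm wide (along x) and 14 mm above the underside
- sprinkler_arm_b_paddle (a point): middle of the top of the broad paddle end of the same arm, 50 mm from its middle along its x: 52 mm wide, 50 mm long, only 12 mm high. The slim tail at the other end (-x) is 28 mm wide, 50 mm long, 22 mm high
- knife_edge (a point): middle of the top of the stand's straight steel knife edge: 20 mm long along this point's y, rounded to 2 mm radius, 56 mm above the bench, on a 4 mm thick blade. Lay an arm across it with the arm's x along this x, either way round: the V notch centres itself within 5 mm, and the grip block's middle is then 61 mm above the bench
- balance_stand: fixed stand that carries the knife edge; origin under its middle; wooden base 180 mm long (x), 80 mm wide (y), 10 mm thick; a 20 x 20 mm steel block under the blade up to 32 mm. On it a good arm stays level; a bad one tips about 0.3 rad, until one end meets the base, and stays hanging there on the edge
- recess (a point): centre of the floor of the arm-shaped recess in the wooden filing jig, 8 mm above the bench; z up. The recess is 14 mm deep with the arm's outline and 3 mm to spare all round: wide part (58 mm) for the paddle at +x, narrow part (36 mm) for the tail at -x. A seated arm's x lies along this x, its grip block's middle 29 mm above this point
- jig: fixed pale wooden filing jig, a board with the recess, 184 mm long (x), 88 mm wide (y), 22 mm high; origin at the centre of its underside
- pot_stack: stack of black plant pots, 77 mm across, 108 mm high, a bystander; origin at the centre of its underside
- rose: cream funnel-shaped watering-can rose, 70 mm across, 59 mm high, a bystander; origin at the centre of its underside
- tape: roll of tape lying flat, 98 mm across, 25 mm high, a bystander; origin at the centre of its underside
Things that resemble listed ones, but are neither listed nor needed, are in the scene too. Leave any purple look-alike of the part that bears sprinkler_arm_b_grip alone.

How it is judged (in metres and radians):
At the end, for the whole second after the job is handed in: One arm rests level (0.12 rad) and still across the knife edge (middle within 8 mm of the edge's middle, 0.3 rad in yaw); the other sits home in the jig's recess (middle within 7 mm, down within 4 mm, level to 0.08 rad, in line to 0.12 rad); both let go and at rest (((horizontal distance between sprinkler_arm_a_grip and knife_edge below 0.008 m and z of sprinkler_arm_a_grip in the frame of knife_edge between 0 and 0.01 m and angle between sprinkler_arm_a_grip's own z axis and vertical below 0.12 rad and angle between the x axis of sprinkler_arm_a_grip and the x axis of knife_edge, either way round below 0.3 rad and horizontal distance between sprinkler_arm_b_grip and recess below 0.007 m and z of sprinkler_arm_b_grip in the frame of recess between 0.025 and 0.033 m and angle between sprinkler_arm_b_grip's own z axis and vertical below 0.08 rad and angle between the x axis of sprinkler_arm_b_grip and the x axis of recess, either way round below 0.12 rad and linear speed of each of sprinkler_arm_a, sprinkler_arm_b below 0.02 m/s and angular speed of each of sprinkler_arm_a, sprinkler_arm_b below 0.15 rad/s) or (horizontal distance between sprinkler_arm_b_grip and knife_edge below 0.008 m and z of sprinkler_arm_b_grip in the frame of knife_edge between 0 and 0.01 m and angle between sprinkler_arm_b_grip's own z axis and vertical below 0.12 rad and angle between the x axis of sprinkler_arm_b_grip and the x axis of knife_edge, either way round below 0.3 rad and horizontal distance between sprinkler_arm_a_grip and recess below 0.007 m and z of sprinkler_arm_a_grip in the frame of recess between 0.025 and 0.033 m and angle between sprinkler_arm_a_grip's own z axis and vertical below 0.08 rad and angle between the x axis of sprinkler_arm_a_grip and the x axis of recess, either way round below 0.12 rad and linear speed of each of sprinkler_arm_b, sprinkler_arm_a below 0.02 m/s and angular speed of each of sprinkler_arm_b, sprinkler_arm_a below 0.15 rad/s))); the robot touches nothing.
It fails at once if the pot stack is moved more than 30 mm (distance of pot_stack from where it was at the start of the episode above 0.03 m).
It fails at once if the watering rose is moved more than 30 mm (distance of rose from where it was at the start of the episode above 0.03 m).
It fails at once if the tape roll is moved more than 30 mm (distance of tape from where it was at the start of the episode above 0.03 m).
It also fails if it takes over 72 s, if anything falls off the work surface, if the arm or the gripper's body presses on something with over 40 N, if the wrist force passes 120 N, or if a joint passes its speed limit or range.

## Working session

There is one attempt and no reset: what is moved stays moved. The work goes in short steps, Python scripts to look and compute and a tool call to move; the robot and the scene stay as the last step left them, time stands still between calls to the robot, and variables do not carry over. Pictures are saved under pics/ and viewed, at most 10 in all, crops included, and the job is handed in when it is done.

Besides the shell and the picture viewer there is one more tool, called after "Emit:" in YAML: its name, and indented under it one key for each argument. play_rows: Moves the arm, as the interface text tells. Its arguments: {"type":"object","properties":{"steps":{"type":"array","items":{"type":"array","items":{"type":"array","items":{"type":"number"}}}},"force":{"type":"number"}},"required":["steps"]}

```bash
mkdir -p pics; ls; cat > h.py <<'E'
import numpy as np, cv2
from cell import get_obs, read_camera, sign_off, silhouettes
def ray(c,u,v):
    K=np.array(c["intrinsics"]);V=np.array(c["view"])
    d=np.linalg.inv(K)@np.array([u,v,1.]); d=np.array([d[0],-d[1],-d[2]])
    R=V[:3,:3]; o=-R.T@V[:3,3]; return o,R.T@d
def at(c,u,v,z):
    o,d=ray(c,u,v); return o+d*(z-o[2])/d[2]
def proj(c,p):
    V=np.array(c["view"]);q=V[:3,:3]@np.array(p)+V[:3,3];q=np.array(c["intrinsics"])@np.array([q[0],-q[1],-q[2]]);return q[:2]/q[2]
E
python3 - <<'E'
from h import *
ims=[]
for n in["scene","top"]:
    c=read_camera(n); cv2.imwrite(f"pics/{n}0.png",cv2.resize(c["frame"][:,:,::-1],(800,600)))
    np.set_printoptions(precision=3,suppress=True)
    print(n,np.array(c["intrinsics"]).tolist(),ray(c,256,192))
    for k in["sprinkler_arm_a_grip","balance_stand","jig","pot_stack","rose","tape"]:
        for s in silhouettes(n,k):
            ys,xs=np.nonzero(s["pixels"]); print(k,round(s["p"],2),[int(e) for e in s["extent"]],at(c,xs.mean(),ys.mean(),0.02)[:2])
print(get_obs())
E
```

```text
pics
scene [[459.54822151326687, 0.0, 260.21668037452423], [0.0, 459.54822151326687, 186.51770713857073], [0.0, 0.0, 1.0]] (array([-0.074,  0.991,  1.474]), array([ 0.323, -0.528, -0.786]))
sprinkler_arm_a_grip 0.56 [275, 171, 304, 192] [ 0.431 -0.101]
sprinkler_arm_a_grip 0.34 [233, 217, 276, 240] [0.451 0.167]
balance_stand 0.77 [253, 136, 282, 170] [ 0.593 -0.194]
jig 0.66 [186, 200, 230, 241] [0.619 0.218]
pot_stack 0.71 [186, 264, 209, 294] [0.504 0.453]
rose 0.56 [148, 261, 167, 278] [0.645 0.482]
tape 0.61 [311, 115, 336, 136] [ 0.451 -0.47 ]
top [[391.6158714132683, 0.0, 257.7596023219343], [0.0, 391.6158714132683, 189.2671198890658], [0.0, 0.0, 1.0]] (array([0.322, 0.008, 1.436]), array([ 0.115,  0.021, -0.993]))
sprinkler_arm_a_grip 0.92 [278, 185, 305, 229] [ 0.433 -0.102]
sprinkler_arm_a_grip 0.5 [204, 186, 243, 217] [0.452 0.168]
sprinkler_arm_a_grip 0.48 [382, 188, 411, 216] [ 0.453 -0.473]
balance_stand 0.95 [296, 147, 346, 178] [ 0.597 -0.204]
jig 0.61 [184, 142, 235, 169] [0.621 0.212]
pot_stack 0.74 [117, 179, 142, 196] [0.49  0.497]
rose 0.85 [127, 136, 151, 159] [0.645 0.478]
rose 0.57 [117, 181, 143, 198] [0.489 0.496]
tape 0.68 [383, 189, 410, 217] [ 0.448 -0.47 ]
{'time_s': 0.7, 'qpos': array([76.954, 18.39 , -4.017, 83.108,  1.297, 78.542, -3.259]), 'joint_velocities': array([ 0.026,  0.043,  0.021, -0.049, -0.112,  0.107, -0.145]), 'effort': array([ -0.001, -49.095,  -0.403, -31.271,  -0.064,   0.033,   0.   ]), 'tool_pos': array([ 0.156, -0.631,  0.223]), 'tool_rot': array([179.995,   0.004,  13.857]), 'force': array([-0.471, -0.067,  0.017]), 'wrist_torque': array([-0.017, -0.03 , -0.005]), 'grasp_force': 0.0, 'grip_width': 0.08711308211037129}
```

```bash
python3 - <<'E'
from h import *
t=cv2.imread("pics/top0.png")
c=read_camera("top")["frame"][:,:,::-1]
cv2.imwrite("pics/t1.png",cv2.resize(c[130:250,170:370],(800,480),interpolation=cv2.INTER_CUBIC))
E
```

```text
(no output)
```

View pics/scene0.png

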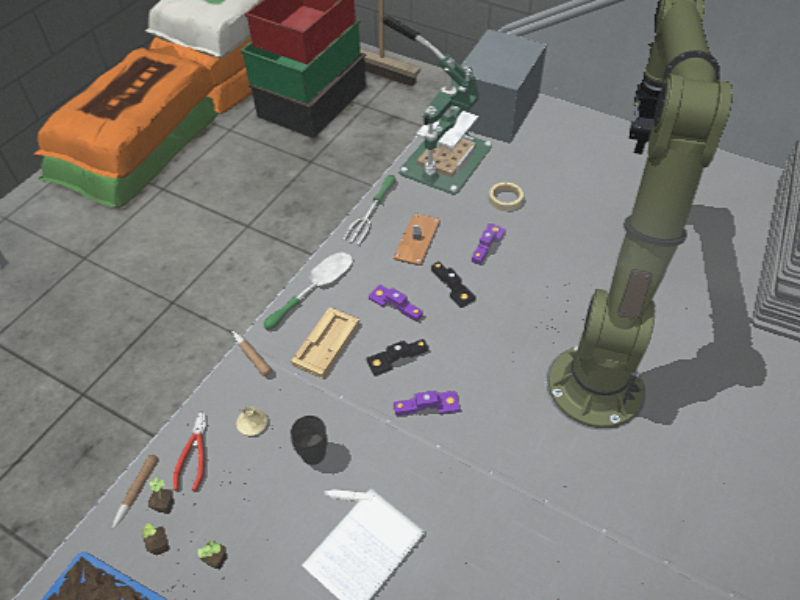

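View pics/t1.png

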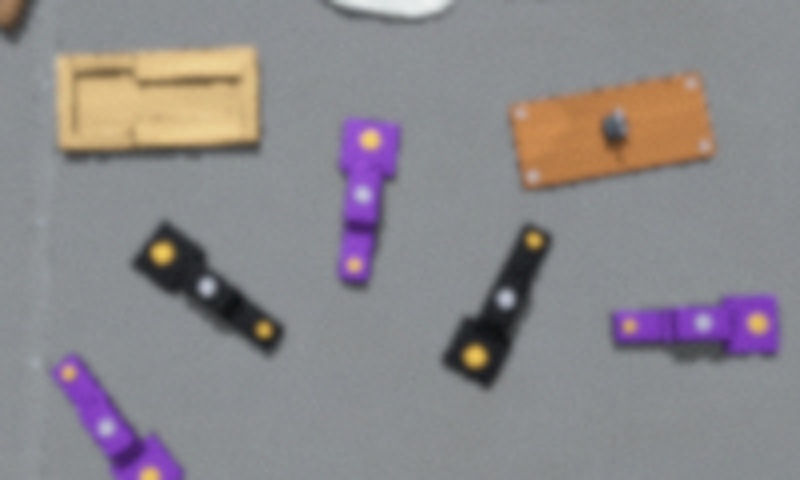

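The scene shows two black arms: one at crop px (506,298) with its paddle toward the robot, and one at (206,287) with its paddle up-left. The purple look-alikes are to be left alone. The jig's wide recess half is on the left (+y), with the stand at (612,128). Next I'll measure precise poses.

```bash
cat >> h.py <<'E'
def blobs(img,u,v,w,kind):
    """subpixel centroid of orange/grey dot near u,v"""
    u0,v0=int(round(u)),int(round(v)); p=img[v0-w:v0+w+1,u0-w:u0+w+1].astype(float)
    wt=np.clip(p[...,0]-p[...,2]-30,0,None) if kind=='o' else np.clip(p.min(2)-80,0,None)
    y,x=np.mgrid[-w:w+1,-w:w+1]; return u0+(x*wt).sum()/wt.sum(), v0+(y*wt).sum()/wt.sum()
E
python3 - <<'E'
from h import *
np.set_printoptions(precision=4,suppress=True)
c=read_camera("top"); im=c["frame"]
f=lambda x,y:((x+.5)/4-.5+170,(y+.5)/4-.5+130)
for n,P,G,T in[("R",(475,356),(506,298),(535,240)),("L",(162,253),(206,287),(264,330))]:
    q=[at(c,*blobs(im,*f(*a),3,k),z) for a,k,z in((P,'o',.012),(G,'g',.044),(T,'o',.022))]
    d=q[0]-q[2]; print(n,*q,"len",np.hypot(*d[:2]),"yaw",np.degrees(np.arctan2(d[1],d[0])), "mid",(q[0]+q[2])/2)
for k,z in(("jig",.022),("balance_stand",.01)):
    s=silhouettes("top",k)[0]["pixels"].astype(np.uint8)
    cn=max(cv2.findContours(s,0,2)[0],key=len)
    b=cv2.boxPoints(cv2.minAreaRect(cn)); w=np.array([at(c,*p,z)[:2] for p in b]); e=[w[1]-w[0],w[2]-w[1]]
    l=max(e,key=np.linalg.norm); print(k,w.mean(0),[np.linalg.norm(x) for x in e],np.degrees(np.arctan2(l[1],l[0])))
E
```

```text
R [ 0.3905 -0.0814  0.012 ] [ 0.4408 -0.1063  0.044 ] [ 0.4959 -0.1337  0.022 ] len 0.11763695530855202 yaw 153.5639292343051 mid [ 0.4432 -0.1075  0.017 ]
L [0.4813 0.2054 0.012 ] [0.4482 0.1601 0.044 ] [0.4114 0.1101 0.022 ] len 0.11819168968844788 yaw 53.72897052512908 mid [0.4464 0.1577 0.017 ]
jig [0.6223 0.2124] [np.float64(0.185361412972748), np.float64(0.09375716697672208)] -89.4298272919282
balance_stand [ 0.6    -0.2065] [np.float64(0.18322811573014056), np.float64(0.0824314085008586)] -78.49939793539184
```

Emit:
play_rows:
  steps:
    - [[0.033,-0.036,0,0,0,0,0.087],[0.033,-0.036,0,0,0,0,0.087],[0.033,-0.036,0,0,0,0,0.087],[0.033,-0.036,0,0,0,0,0.087],[0.033,-0.036,0,0,0,0,0.087],[0.033,-0.036,0,0,0,0,0.087],[0.033,-0.036,0,0,0,0,0.087],[0.033,-0.036,0,0,0,0,0.087],[0.033,-0.036,0,0,0,0,0.087],[0.033,-0.036,0,0,0,0,0.087],[0.033,-0.036,0,0,0,0,0.087],[0,0,0,0,0,0,0.087]]
  force: 40

```text
time_s: 2.1
tool_pos: [0.4164, -0.1528, 0.2233]
tool_rot: [-180.0, -0.1, 14.5]
force: [-0.3, -0.9, 0.2]
grip_width: 0.0871
grasp_force: 0.0
```

Emit:
play_rows:
  steps:
    - [[0,0,0,0,0,-0.149,0.087],[0,0,0,0,0,-0.149,0.087],[0,0,0,0,0,-0.149,0.087],[0,0,0,0,0,-0.149,0.087],[0,0,0,0,0,-0.149,0.087],[0,0,0,0,0,-0.149,0.087],[0,0,0,0,0,-0.149,0.087],[0,0,0,0,0,-0.149,0.087],[0,0,0,0,0,-0.149,0.087],[0,0,0,0,0,-0.149,0.087],[0,0,0,0,0,-0.149,0.087],[0,0,0,0,0,-0.149,0.087]]

```text
time_s: 3.3
tool_pos: [0.413, -0.1602, 0.2227]
tool_rot: [-180.0, 0.0, 116.6]
force: [0.1, -0.1, -0.1]
grip_width: 0.0869
grasp_force: 0.0
```

Emit:
play_rows:
  steps:
    - [[0,0,0,0,0,-0.149,0.087],[0,0,0,0,0,-0.149,0.087],[0,0,0,0,0,-0.149,0.087],[0,0,0,0,0,-0.149,0.087],[0,0,0,0,0,0,0.087],[0,0,0,0,0,0,0.087]]

```text
time_s: 3.9
tool_pos: [0.4131, -0.1599, 0.2226]
tool_rot: [-180.0, 0.0, 150.2]
force: [0.4, 0.1, 0.3]
grip_width: 0.0868
grasp_force: 0.0
```

```bash
cat >> h.py <<'E'
def go(x,y,z=None,yaw=None):
    o=get_obs(); p=np.array(o["tool_pos"]); a=np.radians(o["tool_rot"][2]); d=np.array([x,y])-p[:2]
    c,s=np.cos(a),np.sin(a)
    print("tool dx %.4f dy %.4f dz %s turn %s | t=%.2f"%(d@[c,s],d@[s,-c],None if z is None else round(p[2]-z,4),None if yaw is None else round(-np.radians(yaw-o["tool_rot"][2]),3),o["time_s"]), p.round(4),np.round(o["tool_rot"],1))
E
python3 - <<'E'
from h import *
np.set_printoptions(precision=4,suppress=True)
c=read_camera("wrist"); cv2.imwrite("pics/w1.png",c["frame"][:,:,::-1])
for p in[(.3905,-.0814,.012),(.4408,-.1063,.044),(.4959,-.1337,.022)]: print(proj(c,p))
go(.441,-.1065,.02,153.6)
E
```

```text
[304.8931 111.0503]
[310.2011 166.6223]
[307.5751 213.3103]
tool dx 0.0023 dy 0.0601 dz 0.2026 turn -0.058 | t=3.95 [ 0.4132 -0.1599  0.2226] [-180.     0.   150.3]
```

View pics/w1.png

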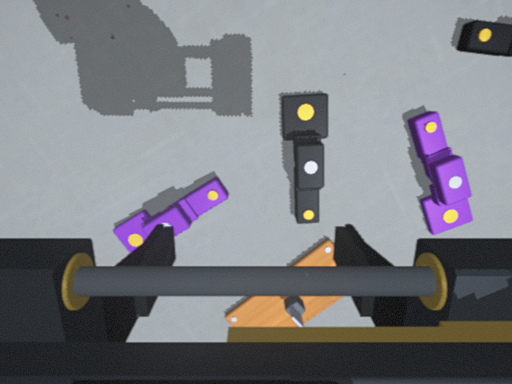

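The wrist view shows the right black arm at px (305,112), (311,167) and (308,215), within about 1.5 px of the predictions. I'll go and grip it.

Emit:
play_rows:
  steps:
    - [[0,0,0,0,0,-0.058,0.087],[0,0.03,0,0,0,0,0.087],[-0.001,0.03,0,0,0,0,0.087],[0,0,0.04,0,0,0,0.087],[0,0,0.04,0,0,0,0.087],[0,0,0.04,0,0,0,0.087],[0,0,0.03,0,0,0,0.087],[0,0,0.02,0,0,0,0.087],[0,0,0,0,0,0,0.087],[0,0,0,0,0,0,0.087]]

```text
time_s: 4.95
tool_pos: [0.4409, -0.1064, 0.0529]
tool_rot: [180.0, -0.0, 153.7]
force: [0.4, 0.1, 0.7]
grip_width: 0.087
grasp_force: 0.0
```

```bash
python3 - <<'E'
from h import *
c=read_camera("wrist"); cv2.imwrite("pics/w2.png",c["frame"][:,:,::-1])
go(.441,-.1065,.02,153.6)
E
```

```text
tool dx 0.0006 dy -0.0002 dz 0.0337 turn 0.002 | t=5.00 [ 0.4416 -0.1066  0.0537] [1.800e+02 1.000e-01 1.537e+02]
```

Emit:
play_rows:
  steps:
    - [[0,0,0.033,0,0,0,0.087],[0,0,0,0,0,0,0.087],[0,0,0,0,0,0,0.02],[0,0,0,0,0,0,0.02],[0,0,0,0,0,0,0.02],[0,0,0,0,0,0,0.02],[0,0,0,0,0,0,0.02],[0,0,0,0,0,0,0.02],[0,0,0,0,0,0,0.02],[0,0,0,0,0,0,0.02]]
  force: 40

```text
time_s: 6.0
tool_pos: [0.4406, -0.1063, 0.0195]
tool_rot: [-180.0, -0.0, 153.8]
force: [0.6, -0.2, -0.5]
grip_width: 0.0309
grasp_force: 0.0
```

Emit:
play_rows:
  steps:
    - [[0,0,-0.03,0,0,0,0.02],[0,0,-0.04,0,0,0,0.02],[0,0,-0.04,0,0,0,0.02],[0,0,0,0,0,0,0.02],[0,0,0,0,0,0,0.02],[0,0,0,0,0,0,0.02]]

```text
time_s: 6.6
tool_pos: [0.4393, -0.1061, 0.128]
tool_rot: [-180.0, -0.2, 153.8]
force: [-0.5, 0.6, -2.2]
grip_width: 0.03
grasp_force: 40.0
```

```bash
python3 - <<'E'
from h import *
for i in range(4): read_camera("top"); o=get_obs(); print(np.round(o["force"],2),np.round(o["wrist_torque"],3),o["grip_width"])
go(.600,-.2065,.11,101.5)
c=read_camera("wrist"); cv2.imwrite("pics/w3.png",c["frame"][:,:,::-1])
for s in silhouettes("wrist","balance_stand")+silhouettes("wrist","sprinkler_arm_a_grip"): print(s["p"],s["extent"])
E
```

```text
[-0.15  0.12 -1.56] [ 0.038 -0.126  0.053] 0.029722205208276835
[ 0.04  0.07 -1.47] [ 0.006 -0.171  0.049] 0.02987727495085921
[ 0.46  0.28 -1.58] [ 0.048 -0.114  0.013] 0.029870812267885426
[ 0.71 -0.02 -2.64] [ 0.017 -0.172 -0.015] 0.02955101473306708
tool dx -0.1882 dy -0.0193 dz 0.0182 turn 0.912 | t=6.80 [ 0.4397 -0.1061  0.1282] [-180.    -0.2  153.8]
0.83 [218.5, 299.1, 301.3, 325.2]
0.69 [204.8, 100.3, 303.0, 327.1]
```

Emit:
play_rows:
  steps:
    - [[0,0,0,0,0,0.13,0.02],[0,0,0,0,0,0.13,0.02],[0,0,0,0,0,0.13,0.02],[0,0,0,0,0,0.13,0.02],[0,0,0,0,0,0.13,0.02],[0,0,0,0,0,0.13,0.02],[0,0,0,0,0,0.13,0.02],[0,0,0,0,0,0,0.02]]

```text
time_s: 7.75
tool_pos: [0.4406, -0.1063, 0.1294]
tool_rot: [-180.0, -0.0, 101.6]
force: [-0.6, -0.1, -1.4]
grip_width: 0.0297
grasp_force: 40.0
```

Emit:
play_rows:
  steps:
    - [[-0.02,0.021,0,0,0,0,0.02],[-0.02,0.021,0,0,0,0,0.02],[-0.02,0.021,0,0,0,0,0.02],[-0.02,0.021,0,0,0,0,0.02],[-0.02,0.021,0,0,0,0,0.02],[-0.015,0.016,0,0,0,0,0.02],[-0.015,0.016,0,0,0,0,0.02],[0,0,0,0,0,0,0.02],[0,0,0,0,0,0,0.02],[0,0,0,0,0,0,0.02]]

```text
time_s: 8.75
tool_pos: [0.6004, -0.2053, 0.1292]
tool_rot: [-179.9, -0.0, 101.7]
force: [0.2, 0.3, -1.3]
grip_width: 0.0295
grasp_force: 40.0
```

```bash
python3 - <<'E'
from h import *
go(.600,-.2065,.052,101.5)
o=get_obs(); print(np.round(o["wrist_torque"],3))
for n in("wrist","scene","top"):
    c=read_camera(n); im=c["frame"][:,:,::-1]
    u,v=map(int,proj(c,(.6,-.2065,.03))); print(n,u,v)
    if n=="wrist": a=im[80:384,100:412]
    else:
        cr=im[max(v-32,0):v+32,max(0,u-32):u+32]; cr=cv2.resize(cr,(304,304),interpolation=cv2.INTER_CUBIC)
        a=np.hstack([cv2.resize(a,(312,304)),cr]) if n=="scene" else a
    if n=="scene": cv2.imwrite("pics/place1.png",a)
E
```

```text
tool dx -0.0011 dy -0.0006 dz 0.0772 turn 0.004 | t=8.75 [ 0.6004 -0.2053  0.1292] [-179.9   -0.   101.7]
[-0.023 -0.137  0.055]
wrist 252 192
scene 266 148
top 323 161
```

View pics/place1.png

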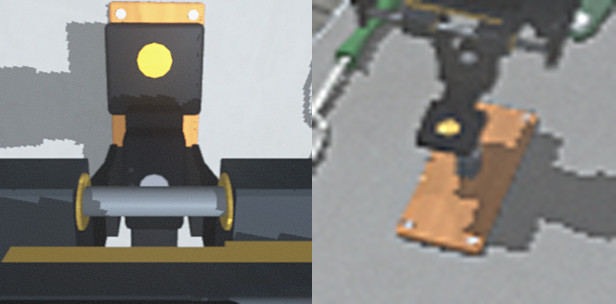

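The paddle is centred over the stand's width: about px 154 against a stand centre of about 156. I'll lower it.

Emit:
play_rows:
  steps:
    - [[-0.001,0,0.03,0,0,0,0.02],[0,0,0.03,0,0,0,0.02],[0,0,0.01,0,0,0,0.02],[0,0,0.002,0,0,0,0.02],[0,0,0.002,0,0,0,0.02],[0,0,0.002,0,0,0,0.02],[0,0,0,0,0,0,0.02],[0,0,0,0,0,0,0.02],[0,0,0,0,0,0,0.02]]

```text
time_s: 9.8
tool_pos: [0.6016, -0.2072, 0.0541]
tool_rot: [180.0, 0.0, 101.6]
force: [0.0, -0.3, -2.0]
grip_width: 0.03
grasp_force: 40.0
```

Emit:
play_rows:
  steps:
    - [[0,0,0.001,0,0,0,0.02],[0,0,0.001,0,0,0,0.02],[0,0,0,0,0,0,0.02],[0,0,0,0,0,0,0.033],[0,0,0,0,0,0,0.036],[0,0,0,0,0,0,0.04],[0,0,0,0,0,0,0.04],[0,0,0,0,0,0,0.04],[0,0,0,0,0,0,0.04],[0,0,0,0,0,0,0.04],[0,0,0,0,0,0,0.04]]

```text
time_s: 10.9
tool_pos: [0.6013, -0.207, 0.0515]
tool_rot: [180.0, 0.0, 101.6]
force: [-0.4, -0.1, -0.3]
grip_width: 0.04
grasp_force: 0.0
```

```bash
python3 - <<'E'
from h import *
go(.600,-.2065,.052,101.5)
c=read_camera("wrist"); a=cv2.resize(c["frame"][80:384,100:412,::-1],(312,304))
c=read_camera("scene"); b=cv2.resize(c["frame"][116:180,234:298,::-1],(304,304),interpolation=cv2.INTER_CUBIC)
cv2.imwrite("pics/rel1.png",np.hstack([a,b]))
E
```

```text
tool dx 0.0008 dy -0.0011 dz -0.0005 turn 0.002 | t=10.90 [ 0.6013 -0.207   0.0515] [180.    0.  101.6]
```

View pics/rel1.png

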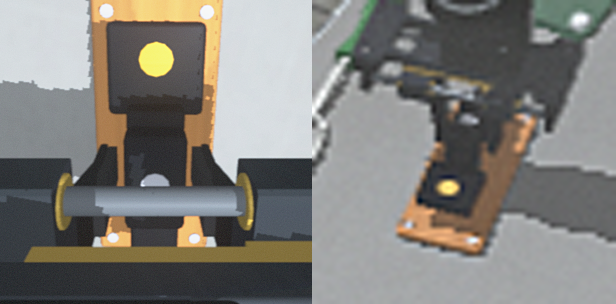

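The paddle looks the same as before release (dot at (156,58), width about 102 px), so it's level. I'll open and lift away.

Emit:
play_rows:
  steps:
    - [[0,0,0,0,0,0,0.06],[0,0,0,0,0,0,0.08],[0,0,0,0,0,0,0.08],[0,0,0,0,0,0,0.08],[0,0,-0.01,0,0,0,0.08],[0,0,-0.03,0,0,0,0.08],[0,0,-0.04,0,0,0,0.087],[0,0,-0.04,0,0,0,0.087],[0,0,-0.04,0,0,0,0.087],[0,0,0,0,0,0,0.087],[0,0,0,0,0,0,0.087]]

```text
time_s: 12.1
tool_pos: [0.602, -0.2071, 0.2135]
tool_rot: [179.9, 0.1, 101.6]
force: [-0.0, 0.3, -1.9]
grip_width: 0.087
grasp_force: 0.0
```

```bash
python3 - <<'E'
from h import *
np.set_printoptions(precision=4,suppress=True)
c=read_camera("wrist"); im=c["frame"]
# good, level: dots at knife pose; underside 32 mm
a=np.radians(101.5); ux=np.array([np.cos(a),np.sin(a)])
for d,z in((.0588,.044),(0,.076),(-.0588,.054)):
    print(proj(c,[*(np.array([.6,-.2065])+d*ux),z]))
hsv=cv2.cvtColor(im,cv2.COLOR_RGB2HSV); m=cv2.inRange(hsv,(20,150,150),(32,255,255))
n,_,s,ce=cv2.connectedComponentsWithStats(m); print([(ce[i].round(1),s[i,4]) for i in range(1,n) if s[i,4]>15])
cv2.imwrite("pics/w4.png",im[:,:,::-1]); go(.4475,.1595,.12,53.7)
E
```

```text
[251.4549 112.1396]
[251.2706 177.8517]
[251.3761 226.1855]
[(array([253.5, 116.5]), np.int32(240)), (array([ 86.2, 144.1]), np.int32(38)), (array([252.8, 230.3]), np.int32(87)), (array([ 89.6, 236.5]), np.int32(62))]
tool dx 0.3899 dy -0.0764 dz 0.0916 turn 0.837 | t=12.15 [ 0.601  -0.207   0.2116] [-180.     0.   101.6]
```

View pics/w4.png

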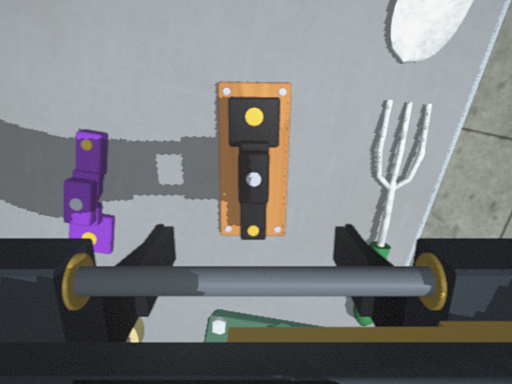

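The arm lies level on the edge: dots at (254,117), (254,179) and (253,230) have the spacing expected for a level arm. Now the left arm.

Emit:
play_rows:
  steps:
    - [[0.035,-0.007,0,0,0,0,0.087],[0.035,-0.007,0,0,0,0,0.087],[0.035,-0.007,0,0,0,0,0.087],[0.035,-0.007,0,0,0,0,0.087],[0.035,-0.007,0,0,0,0,0.087],[0.035,-0.007,0,0,0,0,0.087],[0.035,-0.007,0,0,0,0,0.087],[0.035,-0.007,0,0,0,0,0.087],[0.035,-0.007,0,0,0,0,0.087],[0.035,-0.007,0,0,0,0,0.087],[0.04,-0.006,0,0,0,0,0.087],[0,0,0,0,0,0,0.087]]

```text
time_s: 13.35
tool_pos: [0.4448, 0.1652, 0.2105]
tool_rot: [-179.9, -0.1, 102.2]
force: [0.1, -0.3, 0.2]
grip_width: 0.0873
grasp_force: 0.0
```

Emit:
play_rows:
  steps:
    - [[0,0,0,0,0,0.12,0.087],[0,0,0,0,0,0.12,0.087],[0,0,0,0,0,0.12,0.087],[0,0,0,0,0,0.12,0.087],[0,0,0,0,0,0.12,0.087],[0,0,0,0,0,0.12,0.087],[0,0,0,0,0,0.117,0.087],[0,0,0,0,0,0,0.087],[0,0,0,0,0,0,0.087]]

```text
time_s: 14.25
tool_pos: [0.4477, 0.159, 0.2106]
tool_rot: [-179.9, 0.1, 53.8]
force: [-1.3, -0.8, -0.9]
grip_width: 0.0869
grasp_force: 0.0
```

```bash
python3 - <<'E'
from h import *
np.set_printoptions(precision=1,suppress=True)
go(.4475,.1595,.02,53.7)
c=read_camera("wrist"); im=c["frame"]
for q in((.4813,.2054,.012),(.4482,.1601,.044),(.4114,.1101,.022)): print(proj(c,q))
hsv=cv2.cvtColor(im,cv2.COLOR_RGB2HSV); m=cv2.inRange(hsv,(20,150,150),(32,255,255))
n,_,s,ce=cv2.connectedComponentsWithStats(m); print([(ce[i].round(1),s[i,4]) for i in range(1,n) if s[i,4]>15])
# jig by colour silhouette in the wrist view
for s in silhouettes("wrist","jig")[:1]: print(s["p"],s["extent"])
np.set_printoptions(precision=4)
for (u,v),z in zip([ce[i] for i in range(1,n) if s is not None][:0],[]): pass
o=get_obs();print(o["wrist_torque"],o["force"])
E
```

```text
tool dx 0.0003 dy -0.0005 dz 0.1906 turn 0.002 | t=14.25 [0.4 0.2 0.2] [-179.9    0.1   53.8]
[253.8 113.3]
[253.7 170.9]
[253.6 219. ]
[(array([254.8, 113.2]), np.int32(203)), (array([124.4, 115.1]), np.int32(69)), (array([425.9, 192.2]), np.int32(132)), (array([113. , 212.4]), np.int32(93)), (array([ 67.2, 271. ]), np.int32(39)), (array([ 66.3, 299.6]), np.int32(73))]
0.78 [294.1, 0.6, 456.2, 124.1]
[-0.0242 -0.0618 -0.0171] [-0.1351 -0.6738  0.1953]
```

Everything agrees. I'll descend, grip and lift.

Emit:
play_rows:
  steps:
    - [[0,0,0.04,0,0,0,0.087],[0,0,0.04,0,0,0,0.087],[0,0,0.04,0,0,0,0.087],[0,0,0.04,0,0,0,0.087],[0,0,0.02,0,0,0,0.087],[0,0,0.01,0,0,0,0.087],[0,0,0,0,0,0,0.087],[0,0,0,0,0,0,0.087]]

```text
time_s: 15.15
tool_pos: [0.4491, 0.16, 0.0225]
tool_rot: [179.9, -0.1, 53.7]
force: [0.6, 0.1, 0.5]
grip_width: 0.0873
grasp_force: 0.0
```

Emit:
play_rows:
  steps:
    - [[0,0,0,0,0,0,0.02],[0,0,0,0,0,0,0.02],[0,0,0,0,0,0,0.02],[0,0,0,0,0,0,0.02],[0,0,0,0,0,0,0.02],[0,0,0,0,0,0,0.02],[0,0,0,0,0,0,0.02],[0,0,0,0,0,0,0.02],[0,0,-0.03,0,0,0,0.02],[0,0,-0.04,0,0,0,0.02],[0,0,-0.04,0,0,0,0.02],[0,0,0,0,0,0,0.02]]
  force: 50

```text
time_s: 16.35
tool_pos: [0.4517, 0.161, 0.1364]
tool_rot: [179.6, -0.4, 53.7]
force: [0.6, -0.4, -2.1]
grip_width: 0.0298
grasp_force: 50.0
```

```bash
python3 - <<'E'
from h import *
for i in range(4): c=read_camera("wrist"); o=get_obs(); print(np.round(o["force"],2),np.round(o["wrist_torque"],3),o["grip_width"])
im=c["frame"]; cv2.imwrite("pics/w5.png",im[:,:,::-1])
go(.6223,.2124,.13,91.5)
# jig: refine orientation from colour in top picture (unoccluded if arm is away)
hsv=cv2.cvtColor(im,cv2.COLOR_RGB2HSV); m=cv2.inRange(hsv,(20,150,150),(32,255,255))
n,_,s,ce=cv2.connectedComponentsWithStats(m); print([(ce[i].round(1),s[i,4]) for i in range(1,n) if s[i,4]>15])
E
```

```text
[-0.31  0.13 -2.89] [-0.123 -0.02   0.016] 0.029679280718647293
[ 0.19  0.29 -1.74] [-0.042  0.029 -0.064] 0.02960871998078878
[-0.34  0.18 -2.45] [-0.078  0.014 -0.008] 0.029990607285683247
[-0.46  0.32 -1.95] [-0.049 -0.055 -0.024] 0.029675868882834307
tool dx 0.1468 dy 0.1096 dz 0.0001 turn -0.66 | t=16.55 [0.447  0.1591 0.1301] [-1.799e+02  1.000e-01  5.370e+01]
[(array([ 87. , 122.1]), np.int32(113)), (array([253.7, 137.9]), np.int32(675)), (array([469.9, 217.2]), np.int32(213)), (array([ 77.7, 242.8]), np.int32(153)), (array([178.4, 294.6]), np.int32(16)), (array([179.6, 302.2]), np.int32(19))]
```

View pics/w5.png

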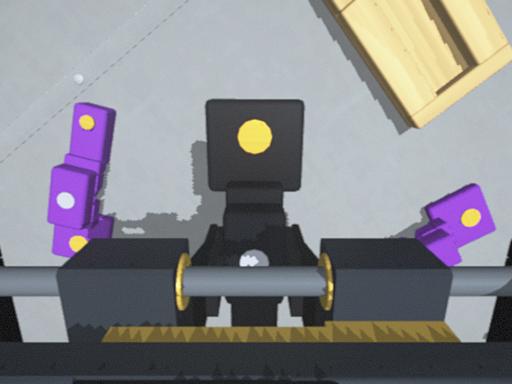

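The arm is held straight: paddle dot at (254,138), grip dot at (254,258), with the jig at upper right. I'll carry it over the jig.

Emit:
play_rows:
  steps:
    - [[0,0,0,0,0,-0.11,0.02],[0,0,0,0,0,-0.11,0.02],[0,0,0,0,0,-0.11,0.02],[0,0,0,0,0,-0.11,0.02],[0,0,0,0,0,-0.11,0.02],[0,0,0,0,0,-0.11,0.02],[0,0,0,0,0,0,0.02],[0,0,0,0,0,0,0.02]]

```text
time_s: 17.35
tool_pos: [0.4474, 0.1594, 0.1304]
tool_rot: [-179.9, 0.0, 91.3]
force: [0.1, 0.1, -1.5]
grip_width: 0.0299
grasp_force: 50.0
```

Emit:
play_rows:
  steps:
    - [[0.008,0.03,-0.003,0,0,0,0.02],[0.008,0.03,0,0,0,0,0.02],[0.008,0.03,0,0,0,0,0.02],[0.008,0.03,0,0,0,0,0.02],[0.008,0.03,0,0,0,0,0.02],[0.008,0.026,0,0,0,0,0.02],[0,0,0,0,0,0,0.02],[0,0,0,0,0,0,0.02],[0,0,0,0,0,0,0.02]]

```text
time_s: 18.25
tool_pos: [0.6217, 0.212, 0.1339]
tool_rot: [-179.9, 0.0, 91.5]
force: [0.6, -0.6, -1.8]
grip_width: 0.0297
grasp_force: 50.0
```

```bash
python3 - <<'E'
from h import *
go(.6223,.2124,.028,91.5)
c=read_camera("wrist"); cv2.imwrite("pics/w6.png",cv2.resize(c["frame"][:250,80:430,::-1],(800,571),interpolation=cv2.INTER_CUBIC))
E
```

```text
tool dx 0.0004 dy 0.0006 dz 0.1059 turn -0.0 | t=18.25 [0.6217 0.212  0.1339] [-179.9    0.    91.5]
```

View pics/w6.png

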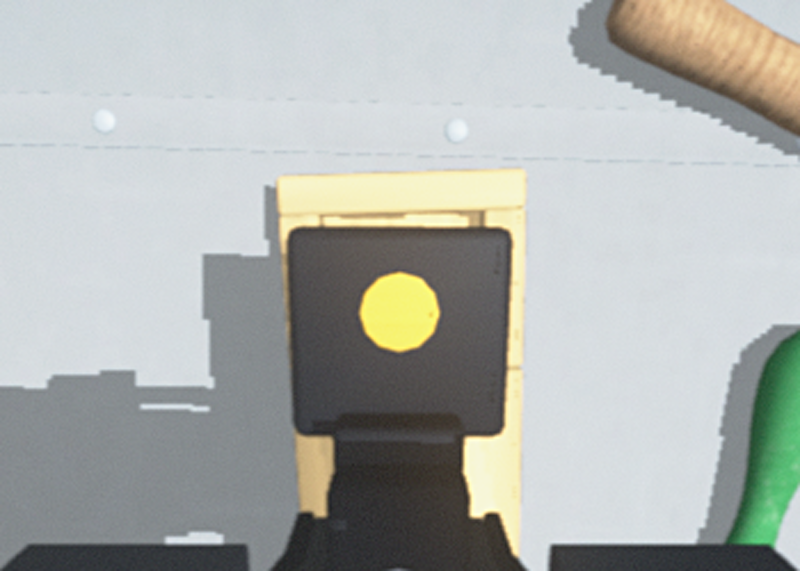

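The view shows the jig's far top edge from (278,178) to (525,170) and the side edges below it. I'll convert these.

```bash
python3 - <<'E'
from h import *
np.set_printoptions(precision=4,suppress=True)
c=read_camera("wrist"); k=350/800
g=lambda x,y:at(c,(x+.5)*k-.5+80,(y+.5)*k-.5,.022)[:2]
A,B,C,D=g(278,177),g(525,169),g(521,500),g(298,500)
# recess far wall top edge corners (320,213),(484,209)
E1,E2=g(320,214),g(484,210)
print(A,B,C,D,"w",np.linalg.norm(B-A),"recess w",np.linalg.norm(E2-E1))
for n,d in(("far",A-B),("left",A-D),("right",B-C)):print(n,np.degrees(np.arctan2(d[1],d[0])))
for yaw in(91.5,93.,94.5):
    a=np.radians(yaw);u=np.array([np.cos(a),np.sin(a)]);print(yaw,"centre",(A+B)/2-.092*u,(E1+E2)/2-.078*u)
c=read_camera("top"); m=silhouettes("top","jig"); print(len(m))
E
```

```text
[0.578  0.3012] [0.6636 0.306 ] [0.6712 0.1833] [0.5834 0.1809] w 0.08574442740978724 recess w 0.057737253017063284
far -176.76213335750293
left 92.59069794711735
right 93.53877618576506
91.5 centre [0.6232 0.2116] [0.6234 0.2126]
93.0 centre [0.6256 0.2117] [0.6254 0.2127]
94.5 centre [0.628  0.2119] [0.6275 0.2129]
2
```

```bash
python3 - <<'E'
from h import *
np.set_printoptions(precision=4,suppress=True)
c=read_camera("wrist"); k=350/800; o=get_obs(); p=o["tool_pos"]; a=np.radians(91.5);u=np.array([np.cos(a),np.sin(a)]);w=np.array([u[1],-u[0]])
print("cam",ray(c,256,192)[0],p)
z=p[2]-.02+.012
for n,x,y in(("far",400,228),("dot",399.5,312),("L",290,260),("R",511,260),("near",400,434)):
    q=at(c,(x+.5)*k-.5+80,(y+.5)*k-.5,z)[:2]-p[:2]; print(n,q@u,q@w)
go(.6255,.212,.028,93.1)
E
```

```text
cam [0.6207 0.2903 0.2957] [0.6225 0.2118 0.1348]
far 0.07524695135065411 0.0006617889010045046
dot 0.05695606223859073 0.0005551286183902897
L 0.06842206508496035 -0.023700504172629703
R 0.06840713252415352 0.025252174718511024
near 0.02819904705671043 0.0006779713246073333
tool dx 0.0001 dy 0.0030 dz 0.1068 turn -0.028 | t=18.50 [0.6225 0.2118 0.1348] [180.    0.   91.5]
```

The held arm is centred in the grip (far edge 75.2 mm from the TCP). I'll correct by 1.6° and 3.5 mm, then lower.

Emit:
play_rows:
  steps:
    - [[0,0,0,0,0,-0.028,0.02],[0,0.0032,0.02,0,0,0,0.02],[0,0,0.03,0,0,0,0.02],[0,0,0.02,0,0,0,0.02],[0,0,0.01,0,0,0,0.02],[0,0,0.005,0,0,0,0.02],[0,0,0,0,0,0,0.02],[0,0,0,0,0,0,0.02]]

```text
time_s: 19.3
tool_pos: [0.6268, 0.2128, 0.0508]
tool_rot: [179.9, -0.0, 93.1]
force: [-0.2, 0.1, -1.0]
grip_width: 0.0295
grasp_force: 50.0
```

Emit:
play_rows:
  steps:
    - [[0,0,0.002,0,0,0,0.02],[0,0,0.002,0,0,0,0.02],[0,0,0.002,0,0,0,0.02],[0,0,0.002,0,0,0,0.02],[0,0,0.002,0,0,0,0.02],[0,0,0,0,0,0,0.02],[0,0,0,0,0,0,0.02]]

```text
time_s: 20.0
tool_pos: [0.626, 0.2124, 0.0394]
tool_rot: [-180.0, 0.0, 93.1]
force: [-0.4, -0.1, -1.0]
grip_width: 0.0298
grasp_force: 50.0
```

Emit:
play_rows:
  steps:
    - [[0,0,0.002,0,0,0,0.02],[0,0,0.002,0,0,0,0.02],[0,0,0.002,0,0,0,0.02],[0,0,0.002,0,0,0,0.02],[0,0,0,0,0,0,0.02],[0,0,0,0,0,0,0.02]]

```text
time_s: 20.6
tool_pos: [0.626, 0.2124, 0.0314]
tool_rot: [-180.0, 0.0, 93.1]
force: [0.1, 0.7, -2.0]
grip_width: 0.0299
grasp_force: 50.0
```

Emit:
play_rows:
  steps:
    - [[0,0,0.001,0,0,0,0.02],[0,0,0.001,0,0,0,0.02],[0,0,0,0,0,0,0.02],[0,0,0,0,0,0,0.02]]

```text
time_s: 21.0
tool_pos: [0.6262, 0.2124, 0.0299]
tool_rot: [180.0, 0.0, 93.1]
force: [-0.9, -0.8, 2.0]
grip_width: 0.0294
grasp_force: 50.0
```

Emit:
play_rows:
  steps:
    - [[0,0,0,0,0,0,0.035],[0,0,0,0,0,0,0.045],[0,0,0,0,0,0,0.06],[0,0,0,0,0,0,0.06],[0,0,0,0,0,0,0.06],[0,0,-0.02,0,0,0,0.06],[0,0,-0.04,0,0,0,0.06],[0,0,-0.04,0,0,0,0.06],[0,0,-0.04,0,0,0,0.06],[0,0,-0.03,0,0,0,0.06],[0,0,0,0,0,0,0.06],[0,0,0,0,0,0,0.06]]

```text
time_s: 22.2
tool_pos: [0.6263, 0.2125, 0.2002]
tool_rot: [179.9, 0.0, 93.1]
force: [-0.8, 0.8, 0.0]
grip_width: 0.06
grasp_force: 0.0
```

```bash
python3 - <<'E'
from h import *
np.set_printoptions(precision=4,suppress=True)
c=read_camera("wrist"); im=c["frame"]; p=get_obs()["tool_pos"]; print(p)
a=np.radians(93.1);u=np.array([np.cos(a),np.sin(a)])
for d,z in((.057,.02),(0,.052),(-.0612,.03)): print(proj(c,[*(np.array([.6255,.2122])+d*u),z]))
hsv=cv2.cvtColor(im,cv2.COLOR_RGB2HSV); m=cv2.inRange(hsv,(20,170,170),(32,255,255))
n,_,s,ce=cv2.connectedComponentsWithStats(m); print([(ce[i].round(1),s[i,4]) for i in range(1,n) if s[i,4]>15])
t=read_camera("top")["frame"][140:180,288:353]
cv2.imwrite("pics/fin.png",np.hstack([im[20:260,130:400,::-1],cv2.resize(t[:,:,::-1],(390,240),interpolation=cv2.INTER_CUBIC)]))
E
```

```text
[0.6257 0.2121 0.1988]
[252.5253 115.0283]
[252.4987 176.722 ]
[252.6286 225.8316]
[(array([ 3.4, 85.5]), np.int32(17))]
```

View pics/fin.png

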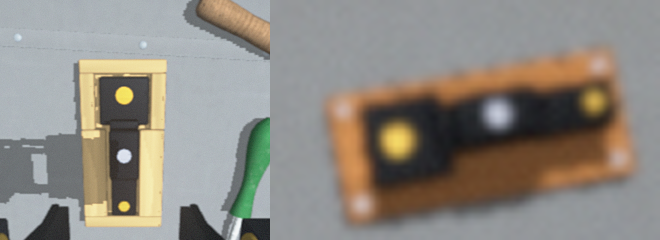

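The left panel shows the second arm seated in the recess: dots at full-image (254,115), (254,176) and (254,226) against predictions (252.5,115), (252.5,177) and (253,226). The right panel shows the first arm still lying across the knife edge. I'll hand in.

```bash
python3 -c "
from cell import *
print(sign_off())"
```

```text
the job is handed in; nothing more can be done
None
```

The job is handed in at about 22 s of the 72 s allowed: the arm that stayed level after release rests on the knife edge, and the other is seated in the jig recess with its paddle in the wide end; I took that one to be the heavy arm by elimination and never tested it on the edge.

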